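Hold the pump cover on the doughnut filler while it is clamped

TASK

The doughnut filler's pump has been washed and is open at the top: take the pump cover (the thick steel disc with the upright stub in its middle) from the white board and set it squarely into the pump's round mouth, on the rubber seal. Then be my third hand while I fasten the clamps: press the cover straight down with a steady push of about 12 N, which brings it about flush with the rim, keep that up for two or three seconds, and finish while still pressing, without letting go or pushing so hard that the seal is crushed. Do not disturb the other parts and utensils.

Things in the scene. Friction and masses are not known exactly. Their poses are not given: they have to be found in the camera images.
- cover: the pump cover, stainless steel, about 0.4 kg, loose, lying flat on the white board, stub up: a disc 84 mm across and 12 mm thick (small chamfer round its underside) with a central round stub (bearing housing) 26 mm across that stands 30 mm above the disc, so its top is 42 mm above the underside. Origin: centre of the disc's underside; z up along the stub. It may sit in the pump at any yaw.
- pump_mouth (a point): centre of the pump's round mouth, in the plane of the pump's steel rim, 160 mm above the bench; x, y, z axes are those of the filler (z up, the two nozzles stick out to +y, the hopper pipe leads to +x). The bore is 87 mm across (1.5 mm play all round the cover); its outside is 108 mm across. The soft seal lies 8 mm below the rim, a steel shoulder 18 mm below it. Three clamps with brass wing nuts stand round it, 61 mm from the centre, swung outward, up to 18 mm above the rim.
- filler: the doughnut filler, a steel machine fixed to the bench: housing 300 mm (x, from -90 to +210) by 200 mm (y, -100 to +100), deck 116 mm high, upright round pump on the deck. Origin: on the bench, under the centre of the pump; x towards the hopper socket (a 162 mm high pipe stub at x = 130 mm), y towards the two nozzles (reaching to y = 220 mm, 151 mm high).
- seal: the black rubber seal ring inside the pump's mouth, 82 mm outside, 66 mm inside, 7 mm high; origin: centre of its underside, 15 mm below the rim when free. It yields straight down like a spring, 4 N per mm, to 8.5 mm: the cover's own weight of 3.3 to 5 N sinks it about 1 mm, so that the cover's disc then stands 3 mm proud of the rim; a further push of about 12 N brings the top of the disc flush with the rim.
- board: white plastic cutting board, 200 mm (x) by 340 mm (y), 12 mm thick, fixed; origin: centre of its underside. Cover, hopper lid and spare impeller lie on it in any order in a row along its y.
- hopper_lid: bystander on the board: thin steel lid 110 mm across, 7 mm thick, with a black ball knob, 32 mm high in all; loose; origin: centre of its underside.
- spare_impeller: bystander on the board: black rubber star wheel 71 mm across, 24 mm high; loose; origin: centre of its underside.
- tongs: bystander: steel tongs lying on the bench beyond the board, 225 mm long; origin: middle, underside.
- sugar_shaker: bystander: upright aluminium can, 68 mm across, 130 mm high, on the bench beyond the space between board and filler; origin: centre of its underside.
- doughnut_a: bystander: doughnut 84 mm across, 32 mm high, on the cardboard beyond the nozzles; origin: centre of its underside.
- doughnut_b: bystander: a second doughnut like it; origin: centre of its underside.
- pastry_brush: bystander: brush lying on the bench to the robot's right; origin at its underside.
- spatula: bystander: spatula lying on the bench to the robot's right; origin at its underside.
- nut_bowl: bystander: small steel bowl, 100 mm across, to the robot's left; origin: centre of its underside.
There are look-alikes about, which are no part of the job. What is shaped like the cover but blue or purple is not meant.

How it is judged:
On the way:
1. the cover sits squarely in the pump's mouth and is pressed on the seal by the robot, with 8.5 to 22.5 N on the seal (the cover's weight plus a push of about 12 N), without a break for two seconds (horizontal distance between cover and pump_mouth below 0.004 m and angle between cover's own z axis and vertical below 0.06 rad and contact force between cover and seal between 8.5 and 22.5 N and contact force between the fingers and cover above 2 N), for 2 s.
At the end, for the whole second after the job is handed in: The robot is still pressing: the cover is in the pump's mouth (centre within 4 mm, tilt under 0.06 rad, underside 9 to 15.5 mm below the rim), at rest, with 8.5 to 22.5 N between cover and seal and the fingers on the cover with more than 2 N (all of step 1 and z of cover in the frame of pump_mouth between -0.0155 and -0.009 m and linear speed of cover below 0.01 m/s); the arm keeps its last pose, push and grip.
It fails at once if the seal is crushed: more than 32 N between cover and seal, or the cover rammed into the pump body with more than 40 N (contact force between cover and seal above 32 N or contact force between cover and filler above 40 N).
It fails at once if a bystander is moved by more than 30 mm (distance of any of hopper_lid, spare_impeller, tongs, sugar_shaker, doughnut_a, doughnut_b, pastry_brush, spatula, nut_bowl from where it was at the start of the episode above 0.03 m).
It also fails if it takes over 53 s, if anything falls off the work surface, if the arm or the gripper's body presses on something with over 40 N, if the wrist force passes 120 N, or if a joint passes its speed limit or range.

ROBOT

A 7-joint arm with a two-finger parallel gripper is mounted at the origin on the work surface. World frame = base frame: x ahead of the robot, y to its left, z up, the work surface at z = 0. Lengths are in m, angles in rad, forces in N, time in s.
With the tool pointing down it reaches from about 0.4 to 0.85 m from the base axis. Payload 10.4 kg.
Tool frame: the origin (TCP) lies on the mounting face of the last link; the fingertips stand r.tips_ahead ahead of it and the grasp point (between the pads) lies 164 mm ahead of it (r.tips_ahead is the distance from the TCP to the fingertips, in m); z points along the fingers, y is the line along which they close (so a half turn about z gives the same grasp; the last joint's range is limited). The gripper opens to 87 mm and grips with 3 to 60 N. Pads are 19 mm wide; open, the fingers measure 117 mm over their backs; the gripper's body (75 mm by 190 mm) begins 51 mm behind the grasp point.
Start: joints at [-1.35, 0.332, -0.065, 1.46, 0.022, 1.35, -0.088], TCP at [0.151, 0.607, 0.405] pointing down, gripper open.
Joint ranges: [-2.6, 2.6], [-0.5, 2.12], [-1.47, 1.34], [0.16, 2.42], [-1.27, 4.41], [0.06, 2.06], [-2.6, 2.6]. Speed limits (rad/s): [2.22, 2.22, 2.79, 2.79, 3.14, 3.14, 3.14].

INTERFACE

Orientations are given as a unit quaternion [x, y, z, w].
In Python, from bench import telemetry, imaging, job, r gives the robot as it stands.
- The arm moves only by the tool move_arm, never from a script. Its argument "steps" is a list of rows, each an object of numbers: "dx", "dy", "dz": the shift along the tool's x, y, z in cm; "spin": the turn about the tool's z in rad. In form: [{"dx": .., "dy": .., "dz": .., "spin": ..}, ...]. A call has 1 to 12 rows; each row shifts and turns the commanded pose from where the row before left it, along the tool's axes as they then stand; what a row does not reach is not made up. A row lasts 1/10 s, in which the tool goes at most 50 mm and 8.59 degrees, less where a joint would pass 70% of its speed; a pose out of reach is approached as far as the arm can. A call with a gripper value outside its range is refused whole. "claw" is the finger opening in cm, from 0 to 8.7, set as the call begins (left out, the last holds). The fingers move at their own pace and stop on an object; "squeeze" is the grip in N (left out, the last holds). Time passes only in rows, so rows that do not move let the fingers close. It gives the time, the measured TCP pose, the force, the opening and the grip force at its end, in the units of the state.
- telemetry.read_state(): the state, without advancing time (a new reading comes with each control period).
- imaging.camera(name): name is "scene" or "top" or "wrist"; returns a dict with "img" (400x640x3 uint8, red, green, blue), "camera_matrix" (3x3 intrinsics, pixels), "R" (3x3) and "t" (3): a world point X has camera coordinates R X + t. Camera axes: x right, y down, z forward; pixel columns grow to the right and rows downward; lengths in m; the calibration is good to about 2 mm. A picture is of the moment at which its call begins. There is no depth.
- job.close_job(): hands the job in; it is judged then, once.
The state is a dict: "time": time; "joint_positions": joint angles; "joint_vel": joint speeds; "joint_torque": joint torques, N m; "ee_pos": TCP position; "eef_rot": TCP orientation; "ft_force": force on the tool from outside, world axes, zero at the start; "torque": the same for the moment, N m; "width": finger opening in m; "grip_force": force on a finger pad.
Only numpy, scipy, OpenCV 4.12 (cv2) and the standard library are available. Lean on these libraries where they do the work, as an engineer would, in place of code of your own. Each camera call takes 0.05 s, during which the arm holds its last target. There are 200 camera calls.

## Working session

There is one attempt and no reset: what is moved stays moved. The work goes in short steps, Python scripts to look and compute and a tool call to move; the robot and the scene stay as the last step left them, time stands still between calls to the robot, and variables do not carry over. Pictures are saved under pics/ and viewed, at most 10 in all, crops included, and the job is handed in when it is done.

Besides the shell and the picture viewer there is one more tool, called after "Emit:" as name(argument=value, ...), one argument or row to a line, values as JSON. move_arm: Moves the arm, as the interface text tells. Its arguments: {"type":"object","properties":{"steps":{"type":"array","items":{"type":"object","properties":{"dx":{"type":"number"},"dy":{"type":"number"},"dz":{"type":"number"},"spin":{"type":"number"}}}},"claw":{"type":"number"},"squeeze":{"type":"number"}},"required":["steps"]}

```bash
mkdir -p pics; ls; python3 - <<'E'
from bench import telemetry, imaging, job, r
import cv2
for n in ("scene","top"):
    c=imaging.camera(n); cv2.imwrite(f"pics/{n}0.png",c["img"][:,:,::-1])
    print(n,c["camera_matrix"],c["R"],c["t"])
s=telemetry.read_state(); print(s, r.tips_ahead)
E
```

```text
pics
scene [[378.64465855   0.         322.06425921]
 [  0.         378.64465855 195.45494166]
 [  0.           0.           1.        ]] [[ 0.8886018   0.45836226 -0.01705511]
 [ 0.33950666 -0.68227509 -0.64748431]
 [-0.30841865  0.5695654  -0.76188791]] [-0.46658298 -0.06428499  1.40686403]
top [[471.0339604    0.         325.33492568]
 [  0.         471.0339604  196.94341077]
 [  0.           0.           1.        ]] [[ 0.02919567 -0.99957288 -0.00129597]
 [-0.9967665  -0.02901655 -0.07493055]
 [ 0.07486094  0.00347942 -0.99718791]] [0.0199907  0.52063819 1.44224815]
{'time': 0.1, 'joint_positions': array([-1.34958362,  0.33280203, -0.0646938 ,  1.46082784,  0.02159244,
        1.34990724, -0.08848888]), 'joint_vel': array([-5.13206256e-04, -2.40471863e-03,  4.99995516e-04, -2.11050465e-03,
        7.38682693e-06, -1.86960364e-03, -2.03373211e-03]), 'joint_torque': array([ 1.20876757e-03, -6.24542356e+01,  2.45708768e-02, -3.90710092e+01,
       -6.13485044e-02,  3.67936771e-02,  6.00469912e-05]), 'ee_pos': array([0.15084649, 0.60641083, 0.40405158]), 'eef_rot': array([ 1.21593600e-01,  9.92579773e-01, -6.22649679e-04, -5.08293731e-05]), 'ft_force': array([ 0.4558885 ,  0.10928804, -0.1271714 ]), 'torque': array([ 0.01521295,  0.00050746, -0.01823233]), 'grip_force': 0.0, 'width': 0.08718377448372336} 0.1822
```

View pics/scene0.png

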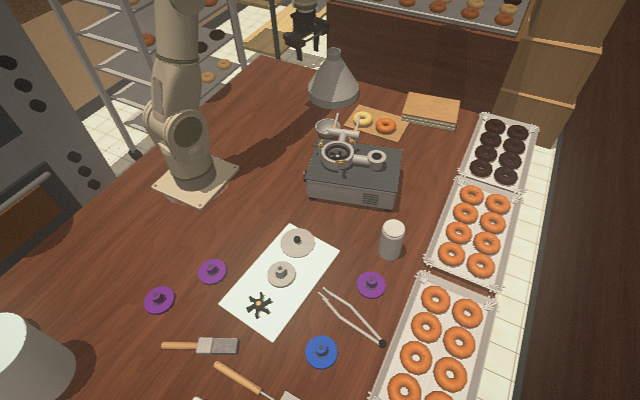

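View pics/top0.png

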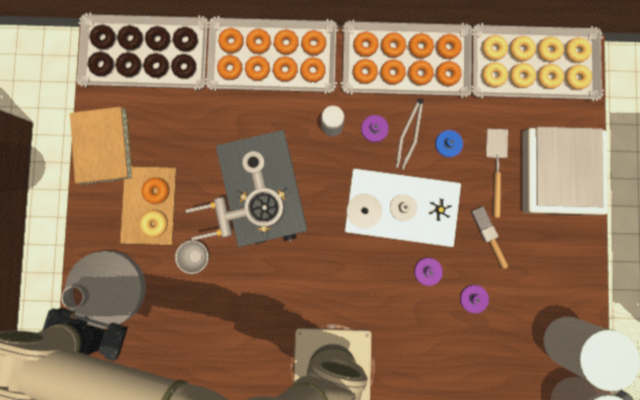

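The top view shows the white board at (403,207) with the hopper lid at (364,210), a steel cover at (403,207) and the impeller at (440,209). The pump is at (264,207). Discs shaped like the cover are purple at (375,128), (429,272) and (475,299), and blue at (449,143). Only (403,207), or (281,273) in the scene view, is steel with an upright stub and lies on the board, so that should be the cover. I'll confirm it in enlarged crops.

```bash
cat > h.py <<'E'
import numpy as np, cv2
from bench import telemetry, imaging, job, r
def ray(c,p):
    d=c["R"].T@np.linalg.solve(c["camera_matrix"],[p[0],p[1],1.]); o=-c["R"].T@c["t"]; return o,d/np.linalg.norm(d)
def onplane(c,p,z):
    o,d=ray(c,p); return o+d*(z-o[2])/d[2]
def tri(obs):
    A=0;b=0
    for c,p in obs:
        o,d=ray(c,p); P=np.eye(3)-np.outer(d,d); A=A+P; b=b+P@o
    X=np.linalg.solve(A,b); return X,[float(np.linalg.norm((np.eye(3)-np.outer(ray(c,p)[1],ray(c,p)[1]))@(X-ray(c,p)[0]))) for c,p in obs]
def proj(c,X):
    q=c["camera_matrix"]@(c["R"]@np.asarray(X)+c["t"]); return q[:2]/q[2]
E
python3 - <<'E'
from h import *
t=imaging.camera("top")["img"]; s=imaging.camera("scene")["img"]
f=lambda i,x,y,w,h:cv2.resize(i[y:y+h,x:x+w,::-1],(400,300),interpolation=cv2.INTER_CUBIC)
# 100x75 crops, x4
cv2.imwrite("pics/crop.png",np.vstack([np.hstack([f(t,355,170,100,75),f(t,215,170,100,75)]),np.hstack([f(s,235,230,100,75),f(s,300,120,100,75)])]))
E
```

```text
(no output)
```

View pics/crop.png

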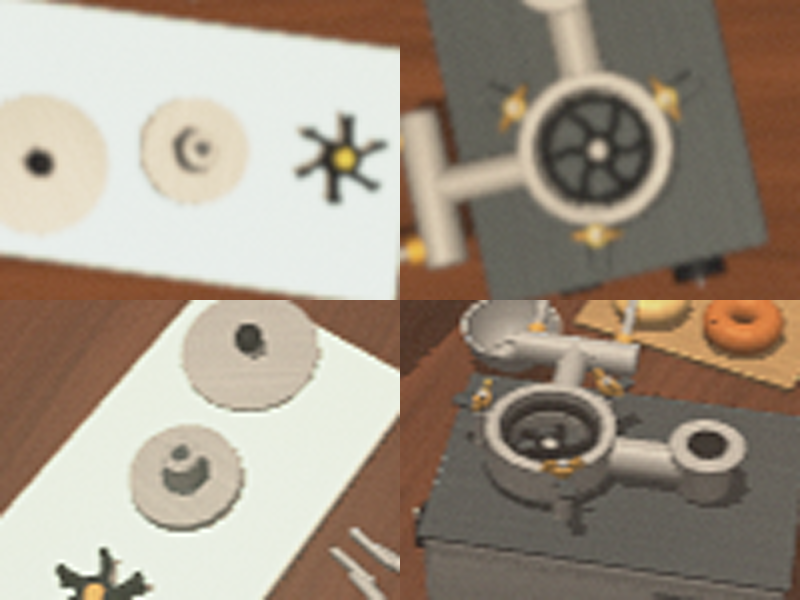

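The crop confirms it: crop (194,150) is a bare steel disc with a steel stub, which matches the cover. The disc to its left has the black knob, so it is the lid. The pump rim is at crop (596,150) and (551,430). Next, a coarse triangulation.

```bash
python3 - <<'E'
from h import *
t=imaging.camera("top"); s=imaging.camera("scene"); w=imaging.camera("wrist")
c=tri([(t,(403.5,207.5)),(s,(281.7,274.2))]); print("cover disc",c, onplane(t,(403.5,207.5),.024))
p=tri([(t,(264,207.5)),(s,(300+151/4,120+130/4))]); print("rim",p,onplane(t,(264,207.5),.16))
st=telemetry.read_state()
from scipy.spatial.transform import Rotation as Ro
R=Ro.from_quat(st["eef_rot"]).as_matrix(); print("tool R",R.round(3))
oc=-w["R"].T@w["t"]; print("wrist cam in tool",R.T@(oc-st["ee_pos"]), "axes", (R.T@w["R"].T).round(3)); print(w["camera_matrix"])
# board yaw & filler yaw (coarse)
for n,a,b,z in(("board y",(360,171),(461,183),.012),("filler x",(254,161),(264,207),.16)):
    d=onplane(t,a,z)-onplane(t,b,z); print(n,np.degrees(np.arctan2(d[1],d[0])))
E
```

```text
cover disc (array([ 0.49559676, -0.20704094,  0.01789551]), [0.0017424883773177234, 0.0017424883773176185]) [ 0.49384662 -0.20708642  0.024     ]
rim (array([0.47705172, 0.20770326, 0.1525714 ]), [0.0023619227147282868, 0.0023619227147283575]) [0.47466238 0.2054737  0.16      ]
tool R [[-0.97   0.241 -0.   ]
 [ 0.241  0.97  -0.   ]
 [-0.    -0.    -1.   ]]
wrist cam in tool [0.07986991 0.00045735 0.02016048] axes [[-0.    -0.958 -0.288]
 [ 1.     0.    -0.   ]
 [ 0.    -0.288  0.958]]
[[294.31979493   0.         318.31202689]
 [  0.         294.31979493 193.69940721]
 [  0.           0.           1.        ]]
board y 84.83579893972816
filler x 14.458067028682589
```

```bash
cat >> h.py <<'E'
from scipy.spatial.transform import Rotation as Ro
def totool(target):
    s=telemetry.read_state(); R=Ro.from_quat(s["eef_rot"]).as_matrix(); return (R.T@(np.asarray(target)-s["ee_pos"])*100).round(2)
E
python3 - <<'E'
from h import *
t=imaging.camera("top"); s=imaging.camera("scene")
print("funnel apex",tri([(t,(75,297)),(s,(335,50))]), onplane(s,(335,93),0))
# wrist camera 8cm along tool +x : tool above pump
print(totool((.475,.206,.44)), totool((.495,-.207,.34)))
E
```

```text
funnel apex (array([0.22607653, 0.69096791, 0.21794066]), [0.0062009401276294515, 0.006200940127629601]) [0.22638764 0.70879329 0.        ]
[-41.12 -31.04  -3.53] [-53.03 -70.64   6.48]
```

Emit:
move_arm(
  steps=[
    {"dx":0,"dy":-1.5,"dz":-3.5},
    {"dx":-3.75,"dy":-2.7},
    {"dx":-3.75,"dy":-2.7},
    {"dx":-3.75,"dy":-2.7},
    {"dx":-3.75,"dy":-2.7},
    {"dx":-3.75,"dy":-2.7},
    {"dx":-3.75,"dy":-2.7},
    {"dx":-3.75,"dy":-2.7},
    {"dx":-3.75,"dy":-2.7},
    {"dx":-3.75,"dy":-2.7},
    {"dx":-3.75,"dy":-2.7},
    {"dx":-3.6,"dy":-2.5},
  ],
  claw=5.0,
)

```text
$.steps[0]: bad value
```

Emit:
move_arm(
  steps=[
    {},
    {},
    {},
  ],
)

```text
$.steps[0]: bad value
```

```bash
python3 - <<'E'
from h import *
import pickle
w=imaging.camera("wrist"); st=telemetry.read_state(); print(st["time"],st["ee_pos"],totool((.475,.206,.44)))
pickle.dump(w,open("p1.pkl","wb"))
print(proj(w,(.475,.206,.16)))
cv2.imwrite("pics/w1.png",w["img"][:,:,::-1])
E
```

```text
0.5 [0.15086312 0.6065124  0.40471332] [-41.12 -31.04  -3.53]
[ 61.86682616 528.19884318]
```

View pics/w1.png

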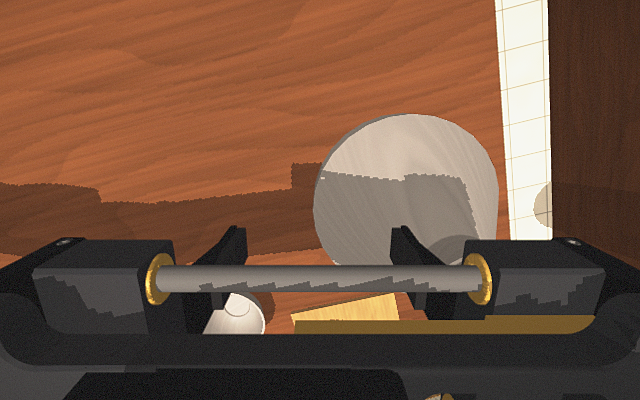

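The wrist view shows the gripper covering rows 225 and below, and the funnel at (405,190). I need to stand about 8 cm past the target along tool -x so the target falls in the clear upper half. Every row also needs all four fields.

Emit:
move_arm(
  steps=[
    {"dx":0,"dy":-1.5,"dz":-3.5,"spin":0},
    {"dx":-3.9,"dy":-2.4,"dz":0,"spin":0},
    {"dx":-3.9,"dy":-2.4,"dz":0,"spin":0},
    {"dx":-3.9,"dy":-2.4,"dz":0,"spin":0},
    {"dx":-3.9,"dy":-2.4,"dz":0,"spin":0},
    {"dx":-3.9,"dy":-2.4,"dz":0,"spin":0},
    {"dx":-3.9,"dy":-2.4,"dz":0,"spin":0},
    {"dx":-3.9,"dy":-2.4,"dz":0,"spin":0},
    {"dx":-3.9,"dy":-2.4,"dz":0,"spin":0},
    {"dx":-3.9,"dy":-2.4,"dz":0,"spin":0},
    {"dx":-3.9,"dy":-2.4,"dz":0,"spin":0},
    {"dx":-3.9,"dy":-2.4,"dz":0,"spin":0},
  ],
  claw=5.0,
)

```text
time: 1.7
ee_pos: [0.5008, 0.2306, 0.4401]
eef_rot: [0.122, 0.993, 0.0, 0.0]
ft_force: [0.4, 0.1, -0.2]
width: 0.05
grip_force: 0.0
```

Emit:
move_arm(
  steps=[
    {"dx":-3.5,"dy":-1.5,"dz":0,"spin":0},
    {"dx":-3.4,"dy":-1.5,"dz":0,"spin":0},
    {"dx":0,"dy":0,"dz":0,"spin":0},
    {"dx":0,"dy":0,"dz":0,"spin":0},
    {"dx":0,"dy":0,"dz":0,"spin":0},
  ],
)

```text
time: 2.2
ee_pos: [0.559, 0.1874, 0.4397]
eef_rot: [0.121, 0.993, 0.0, -0.0]
ft_force: [-0.1, 0.4, 0.1]
width: 0.05
grip_force: 0.0
```

```bash
python3 - <<'E'
from h import *
import pickle
w=imaging.camera("wrist"); st=telemetry.read_state(); print(st["time"],st["ee_pos"],st["eef_rot"],st["joint_positions"])
pickle.dump(w,open("p1.pkl","wb"))
print(proj(w,(.475,.206,.16)),proj(w,(.475+.054,.206,.16)))
cv2.imwrite("pics/w2.png",w["img"][:,:,::-1])
E
```

```text
2.25 [0.55885568 0.1875975  0.43979568] [ 1.20617899e-01  9.92698946e-01  3.11586764e-04 -1.65895784e-04] [-0.70108682  0.2386922   0.36153255  1.52523818 -0.08578381  1.393221
  0.99519469]
[315.12508976  97.58145134] [329.87379026 159.52081121]
```

View pics/w2.png

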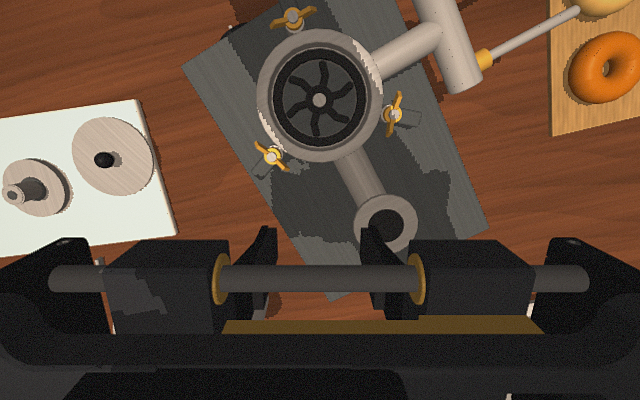

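This wrist view shows the pump mouth at (320,95) with its rim clear. The cover is at lower left, disc (38,188) and stub (13,193), and the lid is at (112,157). I'll take a second view 12 cm to the right for a stereo baseline.

Emit:
move_arm(
  steps=[
    {"dx":0,"dy":-4,"dz":0,"spin":0},
    {"dx":0,"dy":-4,"dz":0,"spin":0},
    {"dx":0,"dy":-4,"dz":0,"spin":0},
    {"dx":0,"dy":0,"dz":0,"spin":0},
    {"dx":0,"dy":0,"dz":0,"spin":0},
    {"dx":0,"dy":0,"dz":0,"spin":0},
  ],
)

```text
time: 2.85
ee_pos: [0.5304, 0.0717, 0.4398]
eef_rot: [0.12, 0.993, 0.0, -0.0]
ft_force: [-0.8, 0.1, 0.6]
width: 0.0497
grip_force: 0.0
```

```bash
python3 - <<'E'
from h import *
import pickle
w=imaging.camera("wrist"); pickle.dump(w,open("p2.pkl","wb"))
w1=pickle.load(open("p1.pkl","rb"))
for k in (w1,w):
    c=proj(k,(.475,.206,.16)); print("guess",c)
    g=cv2.GaussianBlur(k["img"],(0,0),0.7).max(2).astype(float)
    # print radial profile in rim plane, 4 directions, step 2 mm
    for a in (0,90,180,270):
        print(a,[int(g[int(round(v)),int(round(u))]) for rr in np.arange(.026,.062,.002) for u,v in [proj(k,(.475+rr*np.cos(np.radians(a)),.206+rr*np.sin(np.radians(a)),.16))]])
a=np.hstack([cv2.resize(k["img"][y:y+100,x:x+133,::-1],(400,300),interpolation=cv2.INTER_CUBIC) for k,x,y in((w1,253,45),(w,370,45))])
b=np.hstack([cv2.resize(k["img"][y:y+100,x:x+133,::-1],(400,300),interpolation=cv2.INTER_CUBIC) for k,x,y in((w1,0,140),(w,100,130))])
cv2.imwrite("pics/w3.png",np.vstack([a,b]))
E
```

```text
guess [315.12508976  97.58145134]
0 [64, 64, 64, 69, 47, 31, 37, 26, 104, 84, 129, 139, 139, 138, 120, 63, 59, 64]
90 [31, 26, 22, 47, 43, 30, 32, 34, 72, 75, 80, 130, 142, 208, 203, 161, 67, 59]
180 [63, 70, 28, 35, 33, 36, 95, 73, 114, 129, 130, 132, 130, 129, 96, 160, 154, 123]
270 [66, 55, 32, 32, 35, 57, 97, 88, 136, 136, 130, 174, 145, 94, 95, 98, 98, 97]
guess [457.11318676  97.57976168]
0 [92, 88, 91, 66, 36, 48, 46, 59, 93, 95, 191, 202, 205, 204, 201, 161, 156, 153]
90 [76, 86, 25, 46, 47, 46, 62, 82, 83, 86, 143, 205, 196, 196, 194, 147, 87, 88]
180 [44, 30, 48, 46, 47, 47, 107, 95, 140, 185, 186, 193, 169, 101, 154, 230, 117, 139]
270 [49, 49, 45, 43, 45, 48, 44, 32, 126, 127, 127, 131, 117, 74, 76, 76, 69, 58]
```

View pics/w3.png

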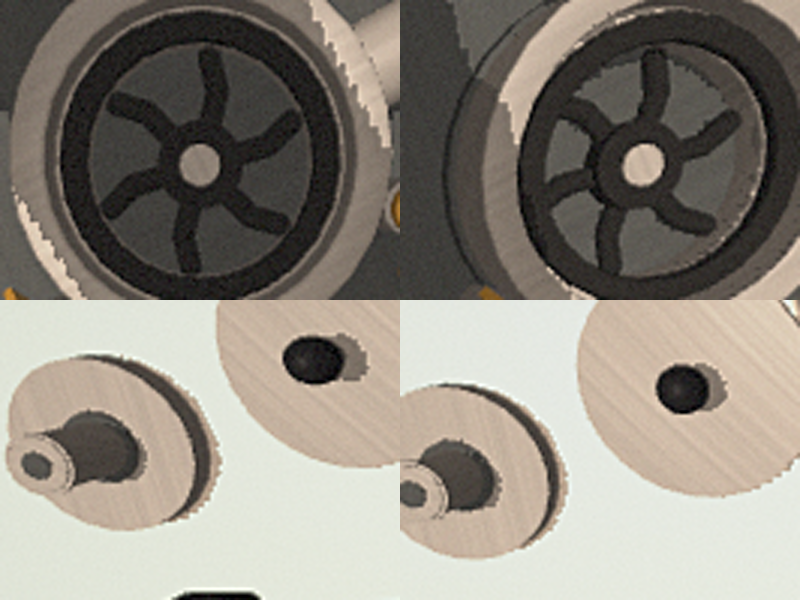

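Both views show the mouth and the cover clearly. In the upper crops the bore and seal are round and unobstructed, and in the lower crops the cover's disc and stub stand beside the knobbed lid. Now I'll fit the bore edge circle in both views.

```bash
cat >> h.py <<'E'
from scipy.optimize import least_squares
def fitcircle(P,f=0.0005):
    s=least_squares(lambda q:np.hypot(P[:,0]-q[0],P[:,1]-q[1])-q[2],[*P.mean(0)[:2],.04],loss="soft_l1",f_scale=f)
    return s.x, np.median(np.abs(s.fun))
def edge(k,g,c,z,r0,r1,sign):
    """strongest radial edge of sign between r0 and r1 round c in plane z; world points"""
    rr=np.arange(r0,r1,.00025); out=[]
    for a in np.radians(np.arange(0,360,3)):
        X=np.c_[c[0]+rr*np.cos(a),c[1]+rr*np.sin(a),np.full(len(rr),z)]
        uv=np.array([proj(k,x) for x in X],np.float32)
        if uv.min()<1 or uv[:,0].max()>638 or uv[:,1].max()>225: continue
        p=cv2.remap(g,uv[:,0:1],uv[:,1:2],cv2.INTER_LINEAR)[:,0]
        d=sign*(p[4:]-p[:-4]); i=d.argmax()
        if d[i]>12: out.append(X[i+2])
    return np.array(out)
def findcircle(k,g,c,z,r,w,sign):
    for ww in (w,w*.6,w*.4):
        P=edge(k,g,c,z,r-ww,r+ww,sign); s,e=fitcircle(P); c=s[:2]
    return s,e,len(P)
E
python3 - <<'E'
from h import *
import pickle
K=[pickle.load(open(f"p{i}.pkl","rb")) for i in (1,2)]
G=[cv2.GaussianBlur(k["img"],(0,0),0.6).max(2).astype(np.float32) for k in K]
for z in (.155,.16,.165):
    print("bore",z,[findcircle(k,g,(.477,.2065),z,.0435,.004,1) for k,g in zip(K,G)])
print("seal1",findcircle(K[0],G[0],(.477,.2065),.152,.041,.003,1))
H=[cv2.GaussianBlur((g<0)*0+ (k["img"].max(2)>110),(0,0),1) if 0 else k["img"].max(2) for k,g in zip(K,G)]
hub=[]
for k,z in zip(K,(.13,.13)):
    u,v=proj(k,(.477,.2065,z)).astype(int); m=(k["img"][v-15:v+15,u-15:u+15].max(2)>125).astype(np.uint8)
    n,l,s,c=cv2.connectedComponentsWithStats(m); i=1+s[1:,4].argmax(); hub.append((k,c[i]+[u-15,v-15])); print(s[i],c[i]+[u-15,v-15])
print("hub",tri(hub))
print(totool((.573,-.186,.36)))
E
```

```text
bore 0.155 [(array([0.47668894, 0.20614587, 0.04271456]), np.float64(0.0003211986995592733), 106), (array([0.47731445, 0.21108051, 0.04421717]), np.float64(0.0001542911943587591), 120)]
bore 0.16 [(array([0.47691851, 0.20616192, 0.04293176]), np.float64(0.0007287977801081341), 83), (array([0.47682738, 0.20868992, 0.04349378]), np.float64(0.00017375202330807346), 120)]
bore 0.165 [(array([0.47695664, 0.2047925 , 0.04328866]), np.float64(0.0007164964715052659), 70), (array([0.47639989, 0.20636042, 0.04269986]), np.float64(0.00012719100831309893), 119)]
seal1 (array([0.47706299, 0.20888572, 0.04032896]), np.float64(3.056817788954502e-05), 120)
[ 12   8  13  14 134] [319.08955224  99.49253731]
[ 16   8  14  14 154] [450.48051948  99.47402597]
hub (array([0.47693896, 0.20900674, 0.13956818]), [3.5413443901930407e-06, 3.541344390098784e-06])
[-10.29 -24.02   7.96]
```

The fits agree. The bore in view 2 has radius 43.49 mm at z=0.16, as the text says, with centre (0.4768,0.2087). The seal centre is (0.4771,0.2089), and the stereo hub is (0.4769,0.2090), 20 mm below the rim. I'm using (0.4769,0.2089) for the mouth and moving on to the cover.

Emit:
move_arm(
  steps=[
    {"dx":-1.7,"dy":-4.0,"dz":1.3,"spin":0},
    {"dx":-1.7,"dy":-4.0,"dz":1.3,"spin":0},
    {"dx":-1.7,"dy":-4.0,"dz":1.3,"spin":0},
    {"dx":-1.7,"dy":-4.0,"dz":1.3,"spin":0},
    {"dx":-1.7,"dy":-4.0,"dz":1.3,"spin":0},
    {"dx":-1.7,"dy":-4.0,"dz":1.3,"spin":0},
    {"dx":0,"dy":0,"dz":0,"spin":0},
    {"dx":0,"dy":0,"dz":0,"spin":0},
    {"dx":0,"dy":0,"dz":0,"spin":0},
  ],
)

```text
time: 3.8
ee_pos: [0.5724, -0.1857, 0.3616]
eef_rot: [0.12, 0.993, 0.0, -0.0]
ft_force: [0.1, 0.1, -0.0]
width: 0.0497
grip_force: 0.0
```

```bash
python3 - <<'E'
import pickle
from h import *
w=imaging.camera("wrist"); pickle.dump(w,open("c1.pkl","wb")); print(telemetry.read_state()["ee_pos"],proj(w,(.495,-.207,.024)))
E
```

```text
[ 0.57231684 -0.18551098  0.361824  ] [280.05645697 114.99827852]
```

Emit:
move_arm(
  steps=[
    {"dx":0,"dy":-4,"dz":0,"spin":0},
    {"dx":0,"dy":-4,"dz":0,"spin":0},
    {"dx":0,"dy":0,"dz":0,"spin":0},
    {"dx":0,"dy":0,"dz":0,"spin":0},
    {"dx":0,"dy":0,"dz":0,"spin":0},
  ],
)

```text
time: 4.35
ee_pos: [0.5532, -0.2632, 0.3618]
eef_rot: [0.12, 0.993, 0.001, 0.0]
ft_force: [0.3, 0.1, -0.3]
width: 0.05
grip_force: 0.0
```

```bash
python3 - <<'E'
import pickle
from h import *
w=imaging.camera("wrist"); pickle.dump(w,open("c2.pkl","wb")); print(telemetry.read_state()["ee_pos"],proj(w,(.495,-.207,.024)))
K=[pickle.load(open(f"c{i}.pkl","rb")) for i in (1,2)]
for k in K:
    # blue minus red: steel is warm, board neutral
    im=cv2.GaussianBlur(k["img"],(0,0),0.6).astype(np.float32); g=im[:,:,2]
    for z in (.022,.024,.026): print(z,findcircle(k,g,(.495,-.207),z,.042,.008,1))
cv2.imwrite("pics/w4.png",np.hstack([k["img"][0:260,140:540,::-1] for k in K]))
E
```

```text
[ 0.55321614 -0.26309349  0.36177111] [356.4621322  114.89988998]
0.022 (array([ 0.49473156, -0.20539873,  0.04244289]), np.float64(0.00036777488289933477), 120)
0.024 (array([ 0.49471164, -0.20516053,  0.04217505]), np.float64(0.0003725569609017744), 120)
0.026 (array([ 0.49472075, -0.20493583,  0.0418954 ]), np.float64(0.0003673902311451746), 120)
0.022 (array([ 0.49445365, -0.20570832,  0.04192507]), np.float64(0.0001552592676216935), 112)
0.024 (array([ 0.49430698, -0.20593721,  0.04167509]), np.float64(0.0001377059530243037), 112)
0.026 (array([ 0.49419861, -0.20617432,  0.04140186]), np.float64(0.00013802708599449168), 112)
```

View pics/w4.png

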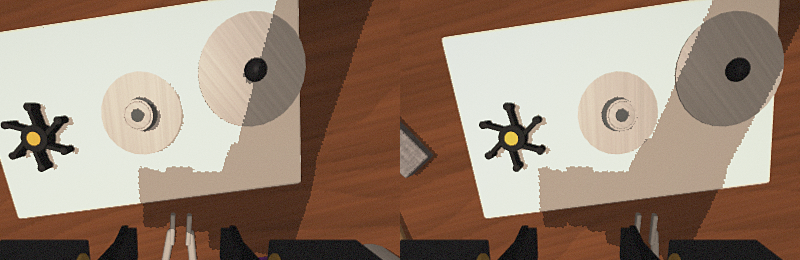

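The two views show the cover disc at (142,112) and (618,112), with the dark-centred stub top at (138,115) and (622,115). The impeller is on one side and the knobbed lid on the other. Stereo puts the cover at about (0.4945,-0.2056). Now the stub height and the approach vector.

```bash
python3 - <<'E'
import pickle
from h import *
obs=[]
for i in (1,2):
    k=pickle.load(open(f"c{i}.pkl","rb")); u,v=proj(k,(.4945,-.2056,.054)).astype(int)
    p=k["img"][v-8:v+9,u-8:u+9].max(2); m=(p<135).astype(np.uint8)
    n,l,s,c=cv2.connectedComponentsWithStats(m); j=1+np.hypot(*(c[1:]-8).T).argmin(); obs.append((k,c[j]+[u-8,v-8])); print(s[j],obs[-1][1])
print(tri(obs), totool((.4944,-.2056,.29)), totool((.4944,-.2056,.2085)))
E
```

```text
[  2   2  13  13 126] [277.13492063 115.00793651]
[  3   1  13  14 128] [361.5390625 114.765625 ]
(array([ 0.49427495, -0.20579435,  0.05402805]), [6.97209050999009e-05, 6.972090509986329e-05]) [7.08 4.17 7.18] [ 7.09  4.17 15.33]
```

The stub top triangulates to (0.4943,-0.2058,0.0540), exactly 42+12 mm, so I can descend.

Emit:
move_arm(
  steps=[
    {"dx":2.4,"dy":1.4,"dz":2.3,"spin":0},
    {"dx":2.4,"dy":1.4,"dz":2.4,"spin":0},
    {"dx":2.3,"dy":1.35,"dz":2.4,"spin":0},
    {"dx":0,"dy":0,"dz":0,"spin":0},
    {"dx":0,"dy":0,"dz":2.2,"spin":0},
    {"dx":0,"dy":0,"dz":2.2,"spin":0},
    {"dx":0,"dy":0,"dz":1.9,"spin":0},
    {"dx":0,"dy":0,"dz":1.2,"spin":0},
    {"dx":0,"dy":0,"dz":0.6,"spin":0},
    {"dx":0,"dy":0,"dz":0,"spin":0},
    {"dx":0,"dy":0,"dz":0,"spin":0},
  ],
)

```text
time: 5.5
ee_pos: [0.4939, -0.2078, 0.2105]
eef_rot: [0.121, 0.993, -0.0, 0.001]
ft_force: [-0.5, -1.2, 0.3]
width: 0.0499
grip_force: 0.0
```

```bash
python3 - <<'E'
from h import *
s=telemetry.read_state(); print(s["time"],s["ee_pos"],s["ft_force"],totool((.4943,-.2057,.2085)))
E
```

```text
5.5 [ 0.49391056 -0.20777836  0.21047407] [-0.52839417 -1.17026511  0.25272919] [0.01 0.21 0.2 ]
```

Emit:
move_arm(
  steps=[
    {"dx":0,"dy":0.2,"dz":0.15,"spin":0},
    {"dx":0,"dy":0,"dz":0,"spin":0},
    {"dx":0,"dy":0,"dz":0,"spin":0},
  ],
)

```text
time: 5.8
ee_pos: [0.4941, -0.2057, 0.2085]
eef_rot: [0.121, 0.993, 0.0, 0.0]
ft_force: [-0.4, -0.5, -0.3]
width: 0.0502
grip_force: 0.0
```

Emit:
move_arm(
  steps=[
    {"dx":0,"dy":0,"dz":0,"spin":0},
    {"dx":0,"dy":0,"dz":0,"spin":0},
    {"dx":0,"dy":0,"dz":0,"spin":0},
    {"dx":0,"dy":0,"dz":0,"spin":0},
    {"dx":0,"dy":0,"dz":0,"spin":0},
    {"dx":0,"dy":0,"dz":0,"spin":0},
    {"dx":0,"dy":0,"dz":0,"spin":0},
  ],
  claw=1.5,
  squeeze=40,
)

```text
time: 6.5
ee_pos: [0.4939, -0.2058, 0.2082]
eef_rot: [0.122, 0.993, 0.0, -0.0]
ft_force: [0.6, 0.1, 0.5]
width: 0.0253
grip_force: 40.0
```

Emit:
move_arm(
  steps=[
    {"dx":0,"dy":0,"dz":-1,"spin":0},
    {"dx":0,"dy":0,"dz":-2,"spin":0},
    {"dx":0,"dy":0,"dz":-3,"spin":0},
    {"dx":0,"dy":0,"dz":-4,"spin":0},
    {"dx":0,"dy":0,"dz":-4,"spin":0},
    {"dx":0,"dy":0,"dz":-4,"spin":0},
    {"dx":0,"dy":0,"dz":-3,"spin":0},
    {"dx":0,"dy":0,"dz":-1,"spin":0},
    {"dx":0,"dy":0,"dz":0,"spin":0},
    {"dx":0,"dy":0,"dz":0,"spin":0},
  ],
)

```text
time: 7.5
ee_pos: [0.4936, -0.2055, 0.4265]
eef_rot: [0.122, 0.993, 0.0, -0.001]
ft_force: [-0.1, -0.4, -4.2]
width: 0.025
grip_force: 40.0
```

```bash
python3 - <<'E'
from h import *
s=telemetry.read_state(); print(s["ee_pos"],s["width"],s["ft_force"],totool((.4769,.2089,.43)))
E
```

```text
[ 0.49358911 -0.20553503  0.42650695] 0.02503458534035089 [-0.1498517  -0.44387053 -4.19758149] [11.62 39.82 -0.32]
```

The cover is held, and the lifted load reads 4.2 N. Next I carry it over to the pump.

Emit:
move_arm(
  steps=[
    {"dx":0.5,"dy":1.5,"dz":0,"spin":0},
    {"dx":1.0,"dy":3,"dz":0,"spin":0},
    {"dx":1.2,"dy":4.1,"dz":0,"spin":0},
    {"dx":1.2,"dy":4.1,"dz":0,"spin":0},
    {"dx":1.2,"dy":4.1,"dz":0,"spin":0},
    {"dx":1.2,"dy":4.1,"dz":0,"spin":0},
    {"dx":1.2,"dy":4.1,"dz":0,"spin":0},
    {"dx":1.2,"dy":4.1,"dz":0,"spin":0},
    {"dx":1.2,"dy":4.1,"dz":0,"spin":0},
    {"dx":1.0,"dy":3.5,"dz":0,"spin":0},
    {"dx":0.5,"dy":2.0,"dz":0,"spin":0},
    {"dx":0.2,"dy":1.1,"dz":0,"spin":0},
  ],
)

```text
time: 8.7
ee_pos: [0.4767, 0.2105, 0.4259]
eef_rot: [0.12, 0.993, -0.001, -0.002]
ft_force: [0.3, -0.1, -4.0]
width: 0.0248
grip_force: 40.0
```

Emit:
move_arm(
  steps=[
    {"dx":0,"dy":0,"dz":0,"spin":0},
    {"dx":0,"dy":0,"dz":0,"spin":0},
    {"dx":0,"dy":0,"dz":0,"spin":0},
  ],
)

```text
time: 9.0
ee_pos: [0.4778, 0.2067, 0.428]
eef_rot: [0.123, 0.992, -0.0, -0.0]
ft_force: [0.0, 0.6, -4.4]
width: 0.025
grip_force: 40.0
```

```bash
python3 - <<'E'
from h import *
s=telemetry.read_state(); print(s["ee_pos"],s["width"],s["ft_force"],s["torque"],totool((.4765,.2088,.375)))
t=imaging.camera("top"); w=imaging.camera("wrist"); s=imaging.camera("scene")
e=lambda k,x,y,W,H:cv2.resize(k["img"][y:y+H,x:x+W,::-1],(400,300),interpolation=cv2.INTER_CUBIC)
cv2.imwrite("pics/a1.png",np.hstack([e(s,290,100,120,90),e(w,160,140,320,240)]))
E
```

```text
[0.47778939 0.20671687 0.42798832] 0.02504419095957549 [ 0.04293455  0.5572089  -4.43923762] [-0.02981412 -0.0457472  -0.02493864] [0.17 0.17 5.3 ]
```

View pics/a1.png

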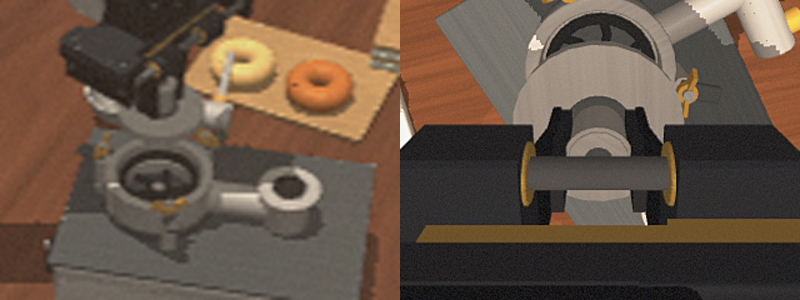

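The left crop shows the cover level in the gripper above the pump, and the right (wrist) crop shows the disc edge running parallel to the rim. I'll correct the offset and descend to about 7 mm above the rim.

Emit:
move_arm(
  steps=[
    {"dx":0.1,"dy":0.1,"dz":1.5,"spin":0},
    {"dx":0.07,"dy":0.07,"dz":2.0,"spin":0},
    {"dx":0,"dy":0,"dz":1.5,"spin":0},
    {"dx":0,"dy":0,"dz":1.0,"spin":0},
    {"dx":0,"dy":0,"dz":0.4,"spin":0},
    {"dx":0,"dy":0,"dz":0,"spin":0},
    {"dx":0,"dy":0,"dz":0,"spin":0},
    {"dx":0,"dy":0,"dz":0,"spin":0},
    {"dx":0,"dy":0,"dz":0,"spin":0},
  ],
)

```text
time: 10.05
ee_pos: [0.4763, 0.2106, 0.3648]
eef_rot: [0.122, 0.993, 0.0, 0.0]
ft_force: [0.5, 0.5, -3.9]
width: 0.025
grip_force: 40.0
```

```bash
python3 - <<'E'
from h import *
for _ in range(3):
    w=imaging.camera("wrist"); s=telemetry.read_state(); print(s["ee_pos"],s["ft_force"],totool((.4765,.2088,.3635)))
# visible far arc of disc vs pump's outer rim
zt=s["ee_pos"][2]-.1845
g=cv2.GaussianBlur(w["img"],(0,0),0.6).astype(np.float32).mean(2)
def arc(c,z,r,ww,sg):
    P=edge(w,g,c,z,r-ww,r+ww,sg)
    q=least_squares(lambda q:np.hypot(P[:,0]-q[0],P[:,1]-q[1])-r,c,loss="soft_l1",f_scale=.0004); return q.x,np.median(abs(q.fun)),len(P)
c0=s["ee_pos"][:2]
for sg in(1,-1): print("disc",sg,arc(c0,zt,.042,.004,sg)); print("rim outer",sg,arc((.4769,.2089),.16,.054,.004,sg))
cv2.imwrite("pics/a2.png",cv2.resize(w["img"][60:260,200:440,::-1],(720,600),interpolation=cv2.INTER_CUBIC))
E
```

```text
[0.47626328 0.21053514 0.36465701] [ 0.35062713  0.31889834 -3.92128405] [-0.06 -0.16  0.12]
[0.47624599 0.21054205 0.36456051] [ 0.30051118 -0.44222982 -4.13244153] [-0.07 -0.16  0.11]
[0.47619673 0.2105133  0.36447781] [-0.31439741  0.12473368 -3.72551071] [-0.07 -0.16  0.1 ]
disc 1 (array([0.47348474, 0.21072119]), np.float64(0.0005893460210166339), 38)
rim outer 1 (array([0.47574547, 0.20853494]), np.float64(0.0002354606370431403), 14)
disc -1 (array([0.47712324, 0.21054684]), np.float64(0.00014892475895170176), 43)
rim outer -1 (array([0.4778836, 0.2087141]), np.float64(0.00030160192606084463), 54)
```

View pics/a2.png

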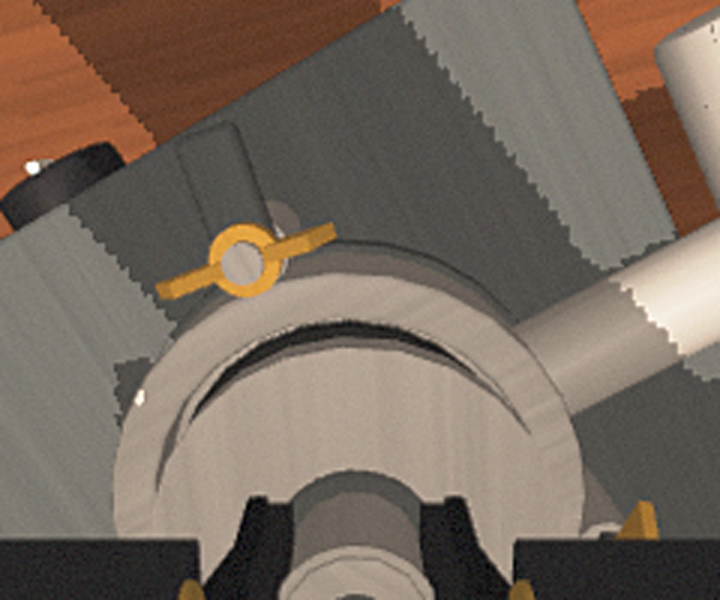

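This shows the disc just above the mouth with a thin bore crescent visible at (350,335), shifted slightly right (+y). The fits put the disc at (0.4771,0.2105) against the mouth at (0.4769,0.2089), so I'll correct by about 1.6 mm.

Emit:
move_arm(
  steps=[
    {"dx":-0.05,"dy":-0.16,"dz":0,"spin":0},
    {"dx":0,"dy":0,"dz":0,"spin":0},
    {"dx":0,"dy":0,"dz":0,"spin":0},
    {"dx":0,"dy":0,"dz":0,"spin":0},
    {"dx":0,"dy":0,"dz":0,"spin":0},
    {"dx":0,"dy":0,"dz":0,"spin":0},
  ],
)

```text
time: 10.8
ee_pos: [0.4763, 0.2088, 0.3642]
eef_rot: [0.122, 0.993, 0.0, -0.0]
ft_force: [-0.0, 0.2, -3.6]
width: 0.0249
grip_force: 40.0
```

```bash
python3 - <<'E'
from h import *
w=imaging.camera("wrist"); s=telemetry.read_state(); print(s["ee_pos"],s["ft_force"])
zt=s["ee_pos"][2]-.1845
g=cv2.GaussianBlur(w["img"],(0,0),0.6).astype(np.float32).mean(2)
for n,c,z,r in (("disc",s["ee_pos"][:2],zt,.042),("bore",(.4769,.2089),.16,.0435)):
  for sg in (1,-1):
    P=edge(w,g,c,z,r-.003,r+.003,sg); P=P[P[:,0]<c[0]-.012]
    q=least_squares(lambda q:np.hypot(P[:,0]-q[0],P[:,1]-q[1])-r,c,loss="soft_l1",f_scale=.0003); print(n,sg,q.x,np.median(abs(q.fun)),len(P))
E
```

```text
[0.47628394 0.2088315  0.3642514 ] [ 1.21498711  0.99730686 -3.47127356]
disc 1 [0.47427194 0.20970681] 0.0005104983641768708 26
disc -1 [0.47717469 0.20897813] 0.0001296743803605796 41
bore 1 [0.47773107 0.20839499] 0.0006050352024023313 44
bore -1 [0.47853412 0.20884618] 0.0005254694332470153 22
```

The disc is at (0.4772,0.2090), within 0.4 mm of the mouth. I'll lower it slowly into the bore.

Emit:
move_arm(
  steps=[
    {"dx":0,"dy":0,"dz":0.3,"spin":0},
    {"dx":0,"dy":0,"dz":0.2,"spin":0},
    {"dx":0,"dy":0,"dz":0.2,"spin":0},
    {"dx":0,"dy":0,"dz":0.2,"spin":0},
    {"dx":0,"dy":0,"dz":0.2,"spin":0},
    {"dx":0,"dy":0,"dz":0,"spin":0},
    {"dx":0,"dy":0,"dz":0,"spin":0},
    {"dx":0,"dy":0,"dz":0,"spin":0},
    {"dx":0,"dy":0,"dz":0,"spin":0},
  ],
)

```text
time: 11.75
ee_pos: [0.4763, 0.2088, 0.3533]
eef_rot: [0.122, 0.993, 0.0, 0.0]
ft_force: [0.1, 0.1, -4.0]
width: 0.0253
grip_force: 40.0
```

The underside is now about 3 mm inside the bore with no side force. Next I lower it onto the seal.

Emit:
move_arm(
  steps=[
    {"dx":0,"dy":0,"dz":0.15,"spin":0},
    {"dx":0,"dy":0,"dz":0.15,"spin":0},
    {"dx":0,"dy":0,"dz":0.15,"spin":0},
    {"dx":0,"dy":0,"dz":0.15,"spin":0},
    {"dx":0,"dy":0,"dz":0,"spin":0},
    {"dx":0,"dy":0,"dz":0,"spin":0},
    {"dx":0,"dy":0,"dz":0,"spin":0},
  ],
)

```text
time: 12.45
ee_pos: [0.4763, 0.2088, 0.3474]
eef_rot: [0.122, 0.993, 0.0, 0.0]
ft_force: [-1.5, -0.7, -0.9]
width: 0.0249
grip_force: 40.0
```

Emit:
move_arm(
  steps=[
    {"dx":0,"dy":0,"dz":0.1,"spin":0},
    {"dx":0,"dy":0,"dz":0.1,"spin":0},
    {"dx":0,"dy":0,"dz":0,"spin":0},
    {"dx":0,"dy":0,"dz":0,"spin":0},
    {"dx":0,"dy":0,"dz":0,"spin":0},
    {"dx":0,"dy":0,"dz":0,"spin":0},
  ],
)

```text
time: 13.05
ee_pos: [0.4763, 0.2088, 0.3458]
eef_rot: [0.122, 0.993, 0.0, 0.0]
ft_force: [-3.1, -2.1, 5.4]
width: 0.0247
grip_force: 40.0
```

There is a small side load toward -x,-y, so I'll ease the tool that way by about 0.5 mm and press further.

Emit:
move_arm(
  steps=[
    {"dx":0.03,"dy":-0.04,"dz":0,"spin":0},
    {"dx":0,"dy":0,"dz":0.08,"spin":0},
    {"dx":0,"dy":0,"dz":0.07,"spin":0},
    {"dx":0,"dy":0,"dz":0,"spin":0},
    {"dx":0,"dy":0,"dz":0,"spin":0},
    {"dx":0,"dy":0,"dz":0,"spin":0},
    {"dx":0,"dy":0,"dz":0,"spin":0},
  ],
)

```text
time: 13.75
ee_pos: [0.4761, 0.2086, 0.3449]
eef_rot: [0.122, 0.993, 0.001, 0.001]
ft_force: [-3.6, -2.4, 8.4]
width: 0.025
grip_force: 40.0
```

```bash
python3 - <<'E'
from h import *
for i in range(4):
    s0=imaging.camera("scene"); s=telemetry.read_state(); print(s["time"],s["ee_pos"],s["ft_force"],s["torque"],s["grip_force"])
E
```

```text
13.8 [0.47614029 0.20864691 0.34485793] [-4.0280735  -2.01650104  8.66132122] [-0.37702145  0.87005873 -0.01194835] 40.00187977217138
13.85 [0.47613483 0.20866727 0.34486079] [-3.23179247 -1.69768749  8.92155932] [-0.44466722  0.87726976 -0.03559654] 40.0019983202219
13.9 [0.47613867 0.20861196 0.34483039] [-4.83558259 -1.23936948  8.71913102] [-0.39080929  0.88292895  0.00921139] 40.00198963098228
13.95 [0.47612535 0.20868115 0.3448647 ] [-3.6583461  -1.82972961  9.73485873] [-0.43037612  0.87304922 -0.00945766] 40.00195920467377
```

Emit:
move_arm(
  steps=[
    {"dx":0,"dy":0,"dz":0.07,"spin":0},
    {"dx":0,"dy":0,"dz":0,"spin":0},
    {"dx":0,"dy":0,"dz":0,"spin":0},
    {"dx":0,"dy":0,"dz":0,"spin":0},
    {"dx":0,"dy":0,"dz":0,"spin":0},
  ],
)

```text
time: 14.45
ee_pos: [0.4761, 0.2086, 0.3444]
eef_rot: [0.122, 0.993, 0.001, 0.001]
ft_force: [-4.1, -2.3, 11.2]
width: 0.0248
grip_force: 40.0
```

```bash
python3 - <<'E'
from h import *
F=[];P=[]
for i in range(10):
    w=imaging.camera("scene"); s=telemetry.read_state(); F.append(s["ft_force"]);P.append(s["ee_pos"])
print(s["time"],np.mean(F,0),np.std(F,0),np.mean(P,0),s["torque"])
w=imaging.camera("wrist"); t=imaging.camera("top")
e=lambda k,x,y,W,H:cv2.resize(k["img"][y:y+H,x:x+W,::-1],(400,300),interpolation=cv2.INTER_CUBIC)
cv2.imwrite("pics/f1.png",np.hstack([e(imaging.camera("scene"),290,100,120,90),e(w,200,80,240,180)]))
E
```

```text
14.95 [-4.75356926 -1.61901958 10.59987692] [0.61346652 0.52679261 0.4917122 ] [0.47613656 0.20863957 0.34435564] [-0.56995247  1.041464   -0.04910414]
```

View pics/f1.png

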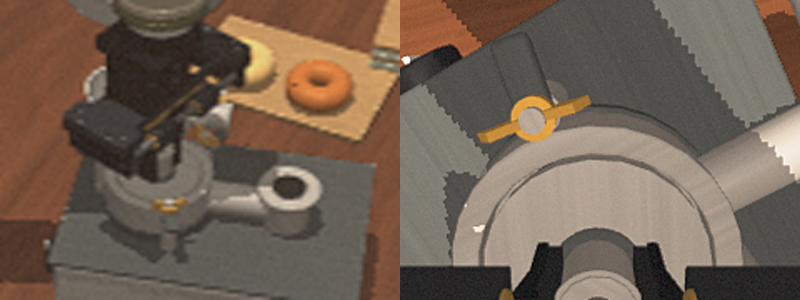

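The wrist crop shows the disc seated in the bore with an even narrow gap, about flush with the rim. The push is 10.6 N plus 4.1 N of weight, so about 14.7 N on the seal, near the middle of the allowed band. I'll nudge it slightly and hold.

Emit:
move_arm(
  steps=[
    {"dx":0,"dy":0,"dz":0.02,"spin":0},
    {"dx":0,"dy":0,"dz":0,"spin":0},
    {"dx":0,"dy":0,"dz":0,"spin":0},
    {"dx":0,"dy":0,"dz":0,"spin":0},
    {"dx":0,"dy":0,"dz":0,"spin":0},
    {"dx":0,"dy":0,"dz":0,"spin":0},
    {"dx":0,"dy":0,"dz":0,"spin":0},
    {"dx":0,"dy":0,"dz":0,"spin":0},
    {"dx":0,"dy":0,"dz":0,"spin":0},
    {"dx":0,"dy":0,"dz":0,"spin":0},
    {"dx":0,"dy":0,"dz":0,"spin":0},
    {"dx":0,"dy":0,"dz":0,"spin":0},
  ],
)

```text
time: 16.3
ee_pos: [0.4761, 0.2086, 0.3442]
eef_rot: [0.122, 0.993, 0.001, 0.001]
ft_force: [-4.4, -1.4, 10.7]
width: 0.0251
grip_force: 40.0
```

Emit:
move_arm(
  steps=[
    {"dx":0,"dy":0,"dz":0,"spin":0},
    {"dx":0,"dy":0,"dz":0,"spin":0},
    {"dx":0,"dy":0,"dz":0,"spin":0},
    {"dx":0,"dy":0,"dz":0,"spin":0},
    {"dx":0,"dy":0,"dz":0,"spin":0},
    {"dx":0,"dy":0,"dz":0,"spin":0},
    {"dx":0,"dy":0,"dz":0,"spin":0},
    {"dx":0,"dy":0,"dz":0,"spin":0},
    {"dx":0,"dy":0,"dz":0,"spin":0},
    {"dx":0,"dy":0,"dz":0,"spin":0},
    {"dx":0,"dy":0,"dz":0,"spin":0},
    {"dx":0,"dy":0,"dz":0,"spin":0},
  ],
)

```text
time: 17.5
ee_pos: [0.4761, 0.2086, 0.3442]
eef_rot: [0.122, 0.993, 0.001, 0.001]
ft_force: [-4.7, -3.2, 11.5]
width: 0.025
grip_force: 40.0
```

Emit:
move_arm(
  steps=[
    {"dx":0,"dy":0,"dz":0,"spin":0},
    {"dx":0,"dy":0,"dz":0,"spin":0},
    {"dx":0,"dy":0,"dz":0,"spin":0},
    {"dx":0,"dy":0,"dz":0,"spin":0},
    {"dx":0,"dy":0,"dz":0,"spin":0},
    {"dx":0,"dy":0,"dz":0,"spin":0},
  ],
)

```text
time: 18.1
ee_pos: [0.4761, 0.2086, 0.3442]
eef_rot: [0.122, 0.993, 0.001, 0.001]
ft_force: [-4.9, -2.3, 10.7]
width: 0.0253
grip_force: 40.0
```

```bash
python3 -c "
from bench import job; print(job.close_job())"
```

```text
the job is handed in; nothing more can be done
None
```

The cover is in the pump's mouth, about flush with the rim. I held it for about 3 s at a push of about 11 N (roughly 15 N on the seal with the cover's weight) and handed the job in at 18 s while still pressing; no verdict came back.

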